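Lock the pump turnover stand: hold the spring catch down and slide the bolt home

ROBOT

A 7-joint arm with a two-finger parallel gripper is mounted at the origin on the work surface. World frame = base frame: x ahead of the robot, y to its left, z up, the work surface at z = 0. Lengths are in m, angles in rad, forces in N, time in s.
With the tool pointing down it reaches from about 0.4 to 0.9 m from the base axis. Payload 5.5 kg.
Tool frame: the origin (TCP) lies at the very end of the fingers, on their centre line; the grasp point (between the pads) lies 19 mm behind it; z points along the fingers, y is the line along which they close (so a half turn about z gives the same grasp; the last joint's range is limited). The gripper opens to 92 mm and grips with 3 to 60 N. Pads are 19 mm wide; open, the fingers measure 130 mm over their backs; the gripper's body (75 mm by 190 mm) begins 47 mm behind the grasp point.
Start: joints at [-0.986, 0.501, -0.427, 1.55, 0.221, 1.138, -0.21], TCP at [0.206, 0.617, 0.227] pointing down, gripper open.
Joint ranges: [-2.88, 2.88], [-0.31, 2.03], [-1.54, 1.56], [0.2, 2.42], [-1.41, 4.55], [0.19, 2.02], [-2.57, 2.57]. Speed limits (rad/s): [2.57, 2.57, 3.14, 3.14, 3.14, 3.14, 3.14].

INTERFACE

Orientations are given as a unit quaternion [x, y, z, w].
In Python, from workcell import get_obs, get_image, camera_model, finish_job gives the robot as it stands. The module is installed in compiled form; this text tells all that it offers.
- The arm moves only by the tool servo_tool, never from a script. Its argument "deltas" is a list of rows, each a list of 7 numbers: the opening, from 0 (shut) to 1 (fully open), then the shift along the tool's x, y, z in units of 12 cm (1.0 is 12 cm), then the turn, a rotation vector about the tool's x, y, z in units of pi rad (1.0 is pi rad). A call has 1 to 10 rows; each row is the pose to reach, as a shift and turn from the pose commanded when the call began, along the tool's axes at that moment, turning the shorter way round; what a row does not reach only later rows make up. A row lasts 1/10 s, in which the tool goes at most 50 mm and 8.59 degrees, less where a joint would pass 70% of its speed; a pose out of reach is approached as far as the arm can. A call with a number of a shift or a turn outside -1 to 1 is refused whole. A call with a gripper value outside its range is refused whole. The fingers move at their own pace and stop on an object; "force" is the grip in N (left out, the last holds). Time passes only in rows, so rows that repeat a pose let the fingers close. It gives the time, the measured TCP pose, the force, the opening and the grip force at its end, in the units of the state.
- get_obs(): the state, without advancing time (a new reading comes with each control period).
- get_image(name): name is "side" or "top" or "wrist"; returns the picture (420x560x3 uint8, blue, green, red); there is no depth.
- camera_model(name): a dict with "intrinsics" (3x3 intrinsics, pixels), "cam_to_world" (4x4, takes a point from camera to world coordinates). Camera axes: x right, y down, z forward; pixel columns grow to the right and rows downward; lengths in m; the calibration is good to about 2 mm. A picture is of the moment at which its call begins: read the wrist's pose just before it. camera_model takes no time and is no camera call; for the wrist camera it gives the pose at the moment of the call.
- finish_job(): hands the job in; it is judged then, once.
The state is a dict: "time": time; "joints": joint angles; "qvel": joint speeds; "effort": joint torques, N m; "position": TCP position; "eef_rot": TCP orientation; "ft_force": force on the tool from outside, world axes, zero at the start; "ft_torque": the same for the moment, N m; "width": opening from 0.0 (shut) to 1.0 (fully open); "grip_force": force on a finger pad.
Only numpy, scipy, OpenCV 4.12 (cv2) and the standard library are available. Lean on these libraries where they do the work, as an engineer would, in place of code of your own. Each camera call takes 0.05 s, during which the arm holds its last target. There are 200 camera calls.

TASK

Lock the turnover stand that carries the pump housing: press the long spring safety catch down with one fingertip and, keeping it held down all the way, push the bolt's upright lug with the other fingertip until the bolt is fully home in the index disc. Then let the catch spring up behind it and move clear. Pick nothing up, do not force the bolt past a raised catch, and leave every tool and part lying around where it is.

Things in the scene. Friction and masses are not known exactly. Their poses are not given: they have to be found in the camera images.
- stand: turnover stand fixed to the bench, base plate x -100 to 100, y -90 to 220 mm, 12 mm thick. Origin on the bench surface, z up. The bolt slides along the stand's +y; the catch plate lies at x = -30 mm, the bolt's lug at x = +30 mm; between them (x -17 to 18) are only low teeth, tops 70 mm above the bench. Beyond y 80 mm: index disc and pump housing, up to 128 mm tall
- disc (a point): centre of the near face of the round steel index disc (104 mm across, 12 mm thick, upright), 66 mm above the bench at stand (0, 80, 66) mm; the bolt's nose enters its dark slot
- catch_top (a point): centre of the top of the catch: level dark steel plate 26 mm (stand x) by 100 mm (stand y), at stand (-30, -15, 88) mm when up. It goes straight down up to 10 mm against a spring (5 N at first, about 9.5 N at the bottom) and springs back by itself. The point moves with the catch; axes as the stand
- catch (a joint): how far the catch is pressed: 0 up, 0.010 m on its stop. Its stop finger blocks the two teeth on the bolt's side until it is pressed more than 6 mm
- lug_face (a point): on the face to be pushed (looking to stand -y) of the bolt's lug, a bright upright tab 24 mm wide (x), 12 mm thick (y), top 104 mm above the bench; bar below it 70 mm, so a fingertip at the height of the pressed catch (78 to 82 mm) clears the bar and meets the lug. Open space behind it. At stand (30, -26, 92) mm when drawn back; moves with the bolt; axes as the stand
- bolt (a joint): slide of the bolt towards the disc in m: 0 drawn back, 0.046 fully home on its end stop. It stays where it is left; sliding takes 3 to 5 N. With the catch up it has free play only to about 0.012; from 0.042 on, the catch can rise behind the last tooth and lock it
- barrel: loose bystander: steel pump cylinder barrel 92 mm across, 95 mm tall, standing on the bench; origin at the centre of its underside
- socket: loose bystander: steel socket 32 mm across, 38 mm tall, standing on the stand's base plate (12 mm above the bench); origin at its underside
- race: loose bystander: brass ring 48 mm across, 16 mm tall, on the stand's base plate; origin at its underside
- driver: loose bystander: orange-handled screwdriver 190 mm long, lying on the bench beside the stand
- spanner: loose bystander: spanner 200 mm long, lying on the right of the bench
- hammer: loose bystander: hammer 280 mm long, lying at the far edge of the bench
- valveplate: loose bystander: steel ring disc 104 mm across, 12 mm thick, lying flat beside the barrel
- oilcan: loose bystander: blue can 64 mm across, 150 mm tall, standing

How it is judged:
By the outcome, as a careful person would: the job done as asked, in the order asked, and still so for the second after the job is handed in, with the robot touching nothing.
It also fails if it takes over 42 s, if anything falls off the work surface, if the arm or the gripper's body presses on something with over 40 N, if the wrist force passes 120 N, or if a joint passes its speed limit or range.

## Working session

There is one attempt and no reset: what is moved stays moved. The work goes in short steps, Python scripts to look and compute and a tool call to move; the robot and the scene stay as the last step left them, time stands still between calls to the robot, and variables do not carry over. Pictures are saved under pics/ and viewed, at most 10 in all, crops included, and the job is handed in when it is done.

Besides the shell and the picture viewer there is one more tool, called after "Request:" by a JSON object that holds its "api" and its "payload". servo_tool: Moves the arm, as the interface text tells. Its arguments: {"type":"object","properties":{"deltas":{"type":"array","items":{"type":"array","items":{"type":"number"}}},"force":{"type":"number"}},"required":["deltas"]}

```bash
mkdir -p pics
python3 - <<'E'
from workcell import *
import cv2
for n in("top","side"):
    cv2.imwrite(f"pics/{n}0.png",get_image(n)); m=camera_model(n); print(n,m["intrinsics"],m["cam_to_world"])
o=get_obs();print(o)
E
```

```text
top [[521.86385041   0.         271.72652748]
 [  0.         521.86385041 217.8061027 ]
 [  0.           0.           1.        ]] [[ 0.02798448 -0.98993695  0.13871447  0.42009147]
 [-0.9995305  -0.0259796   0.01624325 -0.17416724]
 [-0.01247605 -0.13910391 -0.9901992   1.59124486]
 [ 0.          0.          0.          1.        ]]
side [[546.2498739    0.         273.55666772]
 [  0.         546.2498739  211.00669508]
 [  0.           0.           1.        ]] [[ 0.85124239 -0.32928713  0.40860297 -0.01039803]
 [-0.52433668 -0.50196403  0.68782495 -1.21387311]
 [-0.02138791 -0.79975127 -0.59995038  1.00239144]
 [ 0.          0.          0.          1.        ]]
{'time': 0.1, 'joints': array([-0.98578578,  0.50177391, -0.42681673,  1.5513189 ,  0.22079689,
        1.13829139, -0.21030082]), 'qvel': array([-0.00056079, -0.00232464, -0.00072877,  0.00059966, -0.00212664,
        0.00148312, -0.00107473]), 'effort': array([-1.06560366e-02, -5.67880869e+01, -5.83792895e+00, -2.79914707e+01,
       -6.88586896e-02,  2.41988740e-02,  5.70272005e-05]), 'position': array([0.2054193 , 0.61603621, 0.2257815 ]), 'eef_rot': array([ 1.60187598e-01,  9.87086206e-01, -8.51091916e-04, -1.77715939e-04]), 'ft_force': array([ 0.34073357, -0.16285165,  0.51180521]), 'ft_torque': array([ 0.00908048,  0.04067649, -0.01490107]), 'grip_force': 0.0, 'width': 0.9974446686538925}
```

View pics/top0.png

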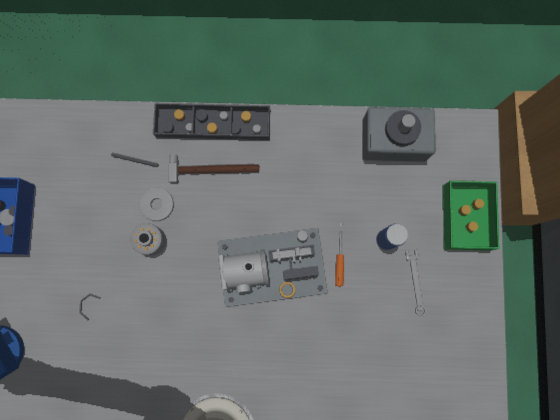

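View pics/side0.png

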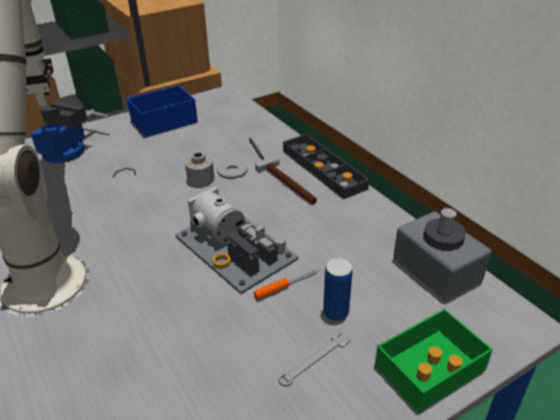

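The top view shows the stand's base plate with corners near (219,238), (322,230), (327,295) and (223,306). The dark catch is at about (301,273), the lug is near (298,254), and the disc is towards image left. I'll zoom in for exact pixels.

Run:
```python
import cv2
a=cv2.imread("pics/top0.png")[220:315,205:350]
cv2.imwrite("pics/topc.png",cv2.resize(a,None,fx=5.5,fy=5.5,interpolation=cv2.INTER_CUBIC))
```

```text
(no output)
```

View pics/topc.png

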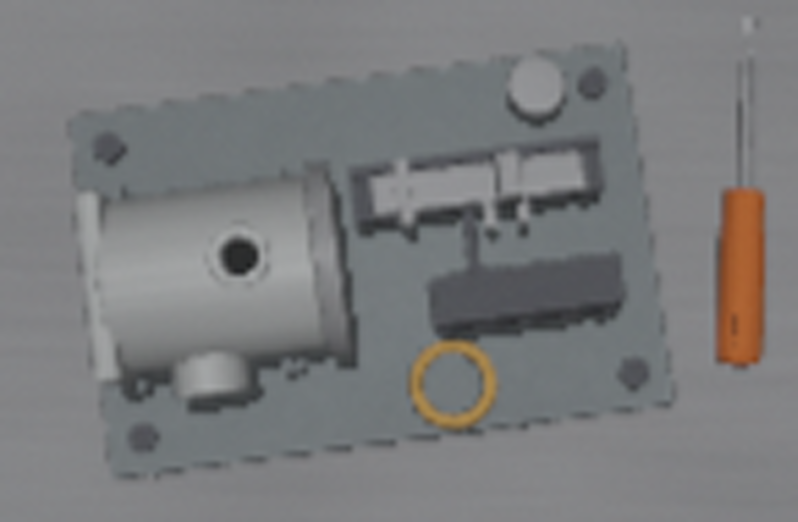

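The crop shows plate corners at (68,115), (622,45), (675,402) and (115,478). The catch top is about (430..625, 255..330), the lug about (508,170), the socket (537,88) and the race (453,384).

```bash
cat > h.py <<'E'
import numpy as np
from workcell import *
from scipy.optimize import least_squares
from scipy.spatial.transform import Rotation as R
def proj(m,P):
    T=np.linalg.inv(m["cam_to_world"]); c=np.atleast_2d(P)@T[:3,:3].T+T[:3,3]; u=c@m["intrinsics"].T; return u[:,:2]/u[:,2:]
def s2w(p,S):
    c,s=np.cos(p[2]),np.sin(p[2]); S=np.atleast_2d(S)/1000.
    return np.c_[p[0]+c*S[:,0]-s*S[:,1],p[1]+s*S[:,0]+c*S[:,1],S[:,2]]
E
python3 - <<'E'
from h import *
px=np.array([[68,115],[622,45],[675,402],[115,478]])/5.5+[205,220]-.4
S=[[100,220,12],[100,-90,12],[-100,-90,12],[-100,220,12]]
m=camera_model("top")
r=least_squares(lambda p:(proj(m,s2w(p,S))-px).ravel(),[.45,-.2,.1]);print(r.x,r.fun.round(2))
np.save("p.npy",r.x)
for q in ([-30,-15,88],[-17,35,88],[-43,35,88],[-17,-65,88],[30,-26,104],[30,-14,104],[0,80,118]):
    w=s2w(r.x,q);print(q,w.round(4),((proj(m,w)-[205,220]+.4)*5.5).round(0))
print(R.from_quat(get_obs()["eef_rot"]).as_matrix().round(3))
E
```

```text
[ 0.50321539 -0.21700747  0.16001813] [ 0.06  0.12  0.31 -0.62  0.3   0.25 -0.66  0.22]
[-30, -15, 88] [[ 0.476  -0.2366  0.088 ]] [[528. 288.]]
[-17, 35, 88] [[ 0.4809 -0.1852  0.088 ]] [[429. 276.]]
[-43, 35, 88] [[ 0.4552 -0.1893  0.088 ]] [[436. 326.]]
[-17, -65, 88] [[ 0.4968 -0.2839  0.088 ]] [[619. 251.]]
[30, -26, 104] [[ 0.537  -0.2379  0.104 ]] [[534. 169.]]
[30, -14, 104] [[ 0.5351 -0.226   0.104 ]] [[511. 172.]]
[0, 80, 118] [[ 0.4905 -0.138   0.118 ]] [[338. 253.]]
[[-0.949  0.316 -0.001]
 [ 0.316  0.949 -0.002]
 [ 0.    -0.002 -1.   ]]
```

Stand pose fits well (residuals under 0.7 px): about (0.503, -0.217), yaw 9.2°. The plan is tool y along stand x and tool x along stand +y. That means a turn of +0.347 about z while travelling.

Request:
{"api": "servo_tool", "payload": {"deltas": [[0.5,-0.4,-0.4,0,0,0,0.045],[0.446,-0.8,-0.8,0,0,0,0.09],[0.446,-1,-1,0,0,0,0.135],[0.446,-1,-1,0,0,0,0.18],[0.446,-1,-1,0,0,0,0.225],[0.446,-1,-1,0,0,0,0.27],[0.446,-1,-1,0,0,0,0.315],[0.446,-1,-1,0,0,0,0.347],[0.446,-1,-1,0,0,0,0.347]]}}

```text
time: 1.0
position: [0.2813, 0.4646, 0.2264]
eef_rot: [0.649, 0.761, -0.0, 0.0]
ft_force: [-0.1, -0.1, 0.2]
width: 0.447
grip_force: 0.0
```

Request:
{"api": "servo_tool", "payload": {"deltas": [[0.446,-0.33,0.3,0,0,0,0],[0.446,-0.66,0.6,0,0,0,0],[0.446,-1,0.93,0,0,0,0]]}}

```text
time: 1.3
position: [0.4002, 0.3713, 0.2266]
eef_rot: [0.647, 0.763, -0.0, 0.0]
ft_force: [0.5, 0.9, 0.5]
width: 0.445
grip_force: 0.0
```

Request:
{"api": "servo_tool", "payload": {"deltas": [[0.446,-0.33,0,0,0,0,0],[0.446,-0.66,0,0,0,0,0],[0.446,-1,0,0,0,0,0]]}}

```text
time: 1.6
position: [0.4186, 0.2522, 0.2264]
eef_rot: [0.648, 0.762, -0.0, -0.0]
ft_force: [2.2, 0.0, 0.8]
width: 0.445
grip_force: 0.0
```

Request:
{"api": "servo_tool", "payload": {"deltas": [[0.446,-0.33,0,0,0,0,0],[0.446,-0.66,0,0,0,0,0],[0.446,-1,0,0,0,0,0]]}}

```text
time: 1.9
position: [0.4373, 0.1339, 0.2267]
eef_rot: [0.647, 0.762, 0.0, -0.0]
ft_force: [0.2, -0.8, 0.2]
width: 0.443
grip_force: 0.0
```

Request:
{"api": "servo_tool", "payload": {"deltas": [[0.446,-0.33,0,0,0,0,0],[0.446,-0.66,0,0,0,0,0],[0.446,-1,0,0,0,0,0]]}}

```text
time: 2.2
position: [0.4563, 0.0155, 0.2267]
eef_rot: [0.647, 0.762, 0.0, -0.0]
ft_force: [0.6, 1.1, -0.9]
width: 0.447
grip_force: 0.0
```

Request:
{"api": "servo_tool", "payload": {"deltas": [[0.446,-0.33,0,0,0,0,0],[0.446,-0.66,0,0,0,0,0],[0.446,-1,0,0,0,0,0],[0.446,-1,0,0,0,0,0],[0.446,-1,0,0,0,0,0]]}}

```text
time: 2.7
position: [0.4752, -0.1023, 0.2264]
eef_rot: [0.649, 0.761, -0.0, -0.0]
ft_force: [1.0, 0.8, 0.5]
width: 0.449
grip_force: 0.0
```

Request:
{"api": "servo_tool", "payload": {"deltas": [[0.446,-0.33,0,0,0,0,0],[0.446,-0.66,0,0,0,0,0],[0.446,-1,0,0,0,0,0],[0.446,-1,0,0,0,0,0],[0.446,-1,0,0,0,0,0]]}}

```text
time: 3.2
position: [0.4944, -0.2191, 0.2262]
eef_rot: [0.648, 0.761, 0.0, -0.001]
ft_force: [-0.3, -0.5, -0.0]
width: 0.444
grip_force: 0.0
```

Run:
```python
from h import *
import cv2
p=np.load("p.npy")
o=get_obs();m=camera_model("wrist");cv2.imwrite("pics/w1.png",get_image("wrist"))
np.savez("w1.npz",K=m["intrinsics"],T=m["cam_to_world"])
print(o["position"],m["cam_to_world"].round(3))
for q in ([-17,35,88],[-43,35,88],[-17,-65,88],[-43,-65,88],[18,-26,104],[42,-26,104],[18,-14,104],[42,-14,104]): print(q,proj(m,s2w(p,q)).round(0))
```

```text
[ 0.494398   -0.2191008   0.22621976] [[ 0.987  0.153  0.042  0.483]
 [ 0.159 -0.951 -0.264 -0.148]
 [-0.001  0.267 -0.964  0.384]
 [ 0.     0.     0.     1.   ]]
[-17, 35, 88] [[273. 166.]]
[-43, 35, 88] [[245. 166.]]
[-17, -65, 88] [[273. 265.]]
[-43, -65, 88] [[248. 265.]]
[18, -26, 104] [[310. 234.]]
[42, -26, 104] [[336. 234.]]
[18, -14, 104] [[310. 222.]]
[42, -14, 104] [[336. 222.]]
```

View pics/w1.png

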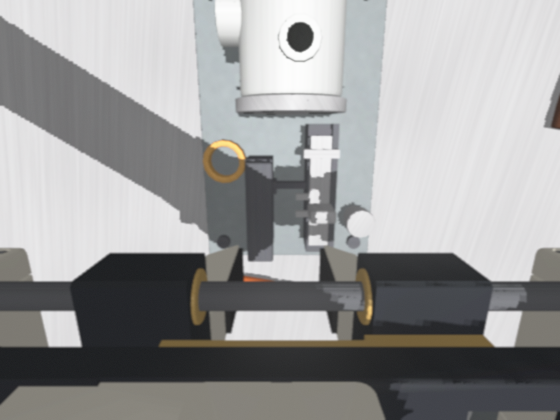

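The wrist view shows the catch at (247–273, 157–260) and the lug at about (320,212), with both fingers in line. I'll zoom in on the bolt.

Run:
```python
import cv2
a=cv2.imread("pics/w1.png")[115:275,215:380]
a=cv2.convertScaleAbs(a,alpha=.8)
cv2.imwrite("pics/w1c.png",cv2.resize(a,(619,600),interpolation=cv2.INTER_CUBIC))
```

```text
(no output)
```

View pics/w1c.png

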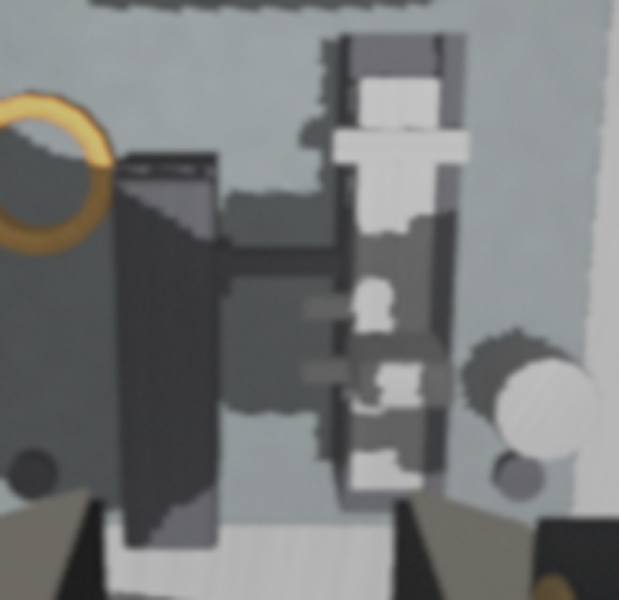

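The picture agrees with the stand estimate to about 3 mm along y, and the lug sits about 6 mm into its free play. I'll shift to stand (0,-45) and go down.

Request:
{"api": "servo_tool", "payload": {"deltas": [[0.446,-0.2,0.075,0,0,0,0],[0.446,-0.37,0.075,0.2,0,0,0],[0.446,-0.37,0.075,0.5,0,0,0],[0.446,-0.37,0.075,0.8,0,0,0],[0.446,-0.37,0.075,1,0,0,0],[0.446,-0.37,0.075,1,0,0,0]]}}

```text
time: 3.85
position: [0.5081, -0.258, 0.1031]
eef_rot: [0.647, 0.762, -0.0, -0.004]
ft_force: [0.0, 0.6, 0.8]
width: 0.451
grip_force: 0.0
```

Run:
```python
from h import *
import cv2
o=get_obs();p=np.load("p.npy");d=o["position"][:2]-p[:2];c,s=np.cos(p[2]),np.sin(p[2])
print("stand xy mm",1e3*(c*d[0]+s*d[1]),1e3*(-s*d[0]+c*d[1]),o["position"][2])
M=R.from_quat(o["eef_rot"]).as_matrix();print("yaw err deg",np.degrees(np.arctan2(M[1,1],M[0,1])-p[2]))
a=get_image("wrist")[110:290,180:400];cv2.imwrite("pics/w2.png",cv2.resize(a,None,fx=3,fy=3,interpolation=cv2.INTER_CUBIC))
```

```text
stand xy mm -1.7322219677497248 -41.279638806624895 0.10307055652615352
yaw err deg 0.17233285102862647
```

View pics/w2.png

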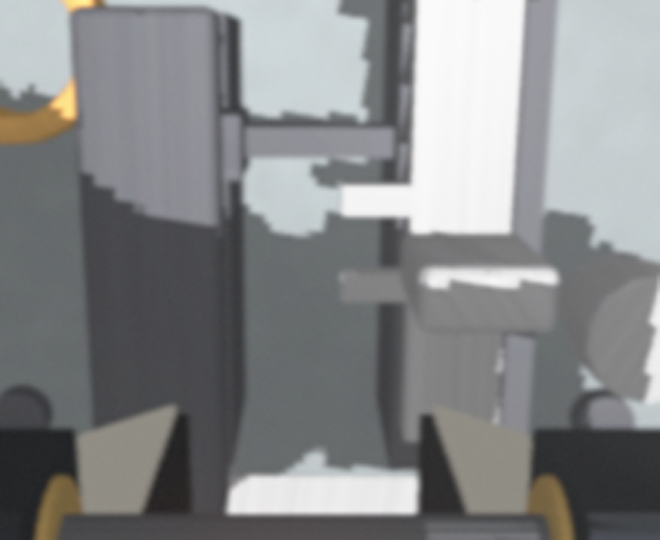

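Fingers are over the catch (left) and behind the lug (right), clear of the lug's face. Next I press down in small steps.

Request:
{"api": "servo_tool", "payload": {"deltas": [[0.446,0,0.017,0.05,0,0,0],[0.446,0,0.017,0.1,0,0,0],[0.446,0,0.017,0.13,0,0,0],[0.446,0,0.017,0.16,0,0,0],[0.446,0,0.017,0.16,0,0,0]]}}

```text
time: 4.4
position: [0.5128, -0.2623, 0.0878]
eef_rot: [0.649, 0.761, 0.0, 0.0]
ft_force: [-0.4, 0.9, 4.0]
width: 0.447
grip_force: 2.0
```

Request:
{"api": "servo_tool", "payload": {"deltas": [[0.446,0,0,0.02,0,0,0],[0.446,0,0,0.04,0,0,0],[0.446,0,0,0.06,0,0,0],[0.446,0,0,0.07,0,0,0],[0.446,0,0,0.07,0,0,0],[0.446,0,0,0.07,0,0,0]]}}

```text
time: 5.0
position: [0.5129, -0.2623, 0.0799]
eef_rot: [0.649, 0.761, 0.0, 0.0]
ft_force: [-1.4, 1.5, 7.3]
width: 0.445
grip_force: 3.8
```

The catch is held about 8 mm down at 7.3 N. Now I push.

Request:
{"api": "servo_tool", "payload": {"deltas": [[0.446,0,-0.01,0.01,0,0,0],[0.446,0.04,-0.01,0.01,0,0,0],[0.446,0.08,-0.01,0.01,0,0,0],[0.446,0.12,-0.01,0.01,0,0,0],[0.446,0.16,-0.01,0.01,0,0,0],[0.446,0.2,-0.01,0.01,0,0,0],[0.446,0.23,-0.01,0.01,0,0,0],[0.446,0.25,-0.01,0.01,0,0,0]]}}

```text
time: 5.8
position: [0.5088, -0.2378, 0.0799]
eef_rot: [0.65, 0.76, -0.001, 0.005]
ft_force: [2.0, -9.3, 5.3]
width: 0.441
grip_force: 5.3
```

Request:
{"api": "servo_tool", "payload": {"deltas": [[0.446,0,0,0.01,0,0,0],[0.446,0.02,0,0.01,0,0,0],[0.446,0.04,0,0.01,0,0,0],[0.446,0.06,0,0.01,0,0,0],[0.446,0.08,0,0.01,0,0,0],[0.446,0.08,0,0.01,0,0,0]]}}

```text
time: 6.4
position: [0.5073, -0.2283, 0.0789]
eef_rot: [0.65, 0.76, -0.0, 0.005]
ft_force: [1.2, -8.2, 7.8]
width: 0.45
grip_force: 5.1
```

It slides freely at a steady 8 N, so I continue.

Request:
{"api": "servo_tool", "payload": {"deltas": [[0.446,0.02,0,0,0,0,0],[0.446,0.04,0,0,0,0,0],[0.446,0.06,0,0,0,0,0],[0.446,0.08,0,0,0,0,0],[0.446,0.1,0,0,0,0,0],[0.446,0.12,0,0,0,0,0],[0.446,0.14,0,0,0,0,0],[0.446,0.15,0,0,0,0,0],[0.446,0.15,0,0,0,0,0]]}}

```text
time: 7.3
position: [0.5045, -0.2106, 0.0789]
eef_rot: [0.65, 0.76, -0.0, 0.005]
ft_force: [1.1, -9.0, 8.9]
width: 0.447
grip_force: 5.2
```

Request:
{"api": "servo_tool", "payload": {"deltas": [[0.446,0.01,0,0,0,0,0],[0.446,0.02,0,0,0,0,0],[0.446,0.03,0,0,0,0,0],[0.446,0.03,0,0,0,0,0]]}}

```text
time: 7.7
position: [0.5039, -0.2072, 0.0789]
eef_rot: [0.65, 0.76, -0.0, 0.005]
ft_force: [0.1, -9.8, 8.7]
width: 0.446
grip_force: 5.3
```

Request:
{"api": "servo_tool", "payload": {"deltas": [[0.446,0.01,0,0,0,0,0],[0.446,0.02,0,0,0,0,0],[0.446,0.02,0,0,0,0,0]]}}

```text
time: 8.0
position: [0.5036, -0.2048, 0.0789]
eef_rot: [0.65, 0.76, -0.0, 0.005]
ft_force: [1.2, -7.9, 8.2]
width: 0.446
grip_force: 5.3
```

Request:
{"api": "servo_tool", "payload": {"deltas": [[0.446,0.01,0,0,0,0,0],[0.446,0.02,0,0,0,0,0],[0.446,0.02,0,0,0,0,0]]}}

```text
time: 8.3
position: [0.5036, -0.2047, 0.079]
eef_rot: [0.65, 0.76, -0.001, 0.006]
ft_force: [2.2, -13.5, 5.0]
width: 0.443
grip_force: 7.8
```

Request:
{"api": "servo_tool", "payload": {"deltas": [[0.446,0.01,0,0,0,0,0],[0.446,0.02,0,0,0,0,0],[0.446,0.02,0,0,0,0,0]]}}

```text
time: 8.6
position: [0.5035, -0.2045, 0.079]
eef_rot: [0.651, 0.759, -0.001, 0.007]
ft_force: [5.6, -18.3, 1.5]
width: 0.445
grip_force: 10.4
```

The bolt is on its end stop: no travel while the force rises to 18 N. I'll relax the push, then lift straight up so the catch follows.

Request:
{"api": "servo_tool", "payload": {"deltas": [[0.446,-0.03,0,0,0,0,0],[0.446,-0.05,0,0,0,0,0],[0.446,-0.05,0,-0.03,0,0,0],[0.446,-0.06,0,-0.06,0,0,0],[0.446,-0.08,0,-0.1,0,0,0],[0.446,-0.12,0,-0.15,0,0,0],[0.446,-0.16,0,-0.4,0,0,0],[0.446,-0.3,0,-0.8,0,0,0],[0.446,-0.4,0,-1,0,0,0],[0.446,-0.4,0,-1,0,0,0]]}}

```text
time: 9.6
position: [0.5096, -0.2453, 0.2008]
eef_rot: [0.65, 0.76, 0.001, 0.003]
ft_force: [0.3, -0.4, 0.6]
width: 0.445
grip_force: 0.0
```

Run:
```python
from h import *
import cv2
m=camera_model("wrist");a=get_image("wrist");p=np.load("p.npy")
for q in ([-17,35,88],[-17,-65,88],[18,20,104],[18,32,104],[18,80,66]): print(q,((proj(m,s2w(p,q))-[190,80])*3).round(0))
cv2.imwrite("pics/w3.png",cv2.resize(a[80:280,190:400],None,fx=3,fy=3,interpolation=cv2.INTER_CUBIC)); print(get_obs()["position"],get_obs()["ft_force"])
```

```text
[-17, 35, 88] [[202. 166.]]
[-17, -65, 88] [[210. 504.]]
[18, 20, 104] [[332. 226.]]
[18, 32, 104] [[333. 179.]]
[18, 80, 66] [[326.  -0.]]
[ 0.50831706 -0.24341201  0.19833358] [ 0.77844538  1.26090026 -1.29390392]
```

View pics/w3.png

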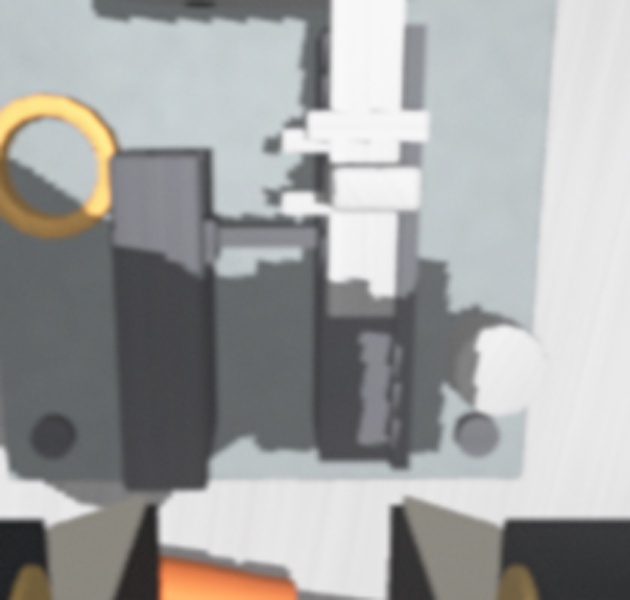

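The lug is at rows 168–210, matching the home position once the view's constant offset of about -14 px is allowed for. The catch finger (row 235) sits behind the last tooth (row 205), the catch is up, and the race, socket and driver look undisturbed. The gripper is clear, so I'm handing in.

```bash
python3 -c "
from workcell import *
print(finish_job())"
```

```text
the job is handed in; nothing more can be done
None
```

The bolt was pushed to its end stop with the catch held down, the catch has sprung up behind the last tooth, the arm is clear, and the job is handed in at about 10 s of the 42 s allowed.

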